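# Close a loaded cassette basket with its hook-in lid

## Robot

A 6-joint arm with a two-finger parallel gripper is mounted at the origin on a cart in front of the work surface, level with it; the furniture and walls round the work are solid. World frame = base frame: x ahead of the robot, y to its left, z up, the work surface at z = 0. Lengths are in m, angles in degrees, forces in N, time in s.
With the tool pointing down it reaches from about 0.4 to 0.825 m from the base axis. Payload 7 kg.
Tool frame: the origin (TCP) lies on the centre line of the jaws, within the pads' length; the fingertips stand 11 mm ahead of it and the grasp point (between the pads) lies 8 mm behind it; z points along the fingers, y is the line along which they close (so a half turn about z gives the same grasp; the last joint's range is limited). The gripper opens to 88 mm and grips with 3 to 60 N. Pads are 19 mm wide; open, the fingers measure 130 mm over their backs; the gripper's body (78 mm by 193 mm) begins 47 mm behind the grasp point.
Start: joints at [-56.431, 20.546, 0.682, 0, -70.136, -16.507], TCP at [0.198, -0.645, 0.238] pointing down, gripper open.
Joint ranges: [-176.03, 176.03], [-82.01, 121.73], [-58.28, 71.71], [-173.87, 95.51], [-174.79, -0.11], [-173.66, 173.66]. Speed limits (degrees/s): [136.94, 136.94, 172.46, 180, 180, 180].

## Interface

Orientations are given as [roll, pitch, yaw] about the fixed x, y, z axes, in that order (R = Rz(yaw) Ry(pitch) Rx(roll)).
In Python, from plant import r, capture, camera_model, job gives the robot as it stands.
- The arm moves only by the tool drive_tool, never from a script. Its argument "increments" is a list that holds one entry, the list of rows, each a list of 5 numbers: the gripper's target within -1 to 1 (fully open at 1, half-way at 0, shut at -1), then the shift along the tool's x, y, z scaled (see below), then the turn about the tool's z scaled (see below). In form: [[[gripper, tx, ty, tz, roll], ...]]. A call has 1 to 5 rows; each row is the pose to reach, as a shift and turn from the pose commanded when the call began, along the tool's axes at that moment, turning the shorter way round; what a row does not reach only later rows make up. The controller multiplies each number of a shift by 120 mm and each number of a turn by 360 degrees. A row lasts 1/8 s, in which the tool goes at most 62.5 mm and 10.7 degrees, less where a joint would pass 70% of its speed; a pose out of reach is approached as far as the arm can. A call with a number of a shift or a turn outside -1 to 1 is refused whole. A call with a gripper value outside its range is refused whole. The fingers move at their own pace and stop on an object; "squeeze" is the grip in N (left out, the last holds). Time passes only in rows, so rows that repeat a pose let the fingers close. It gives the time, the measured TCP pose, the force, the opening and the grip force at its end, in the units of the state.
- r.get_state(): the state, without advancing time (a new reading comes with each control period).
- capture(name): name is "scene" or "side" or "wrist"; returns the picture (384x512x3 uint8, red, green, blue); there is no depth.
- camera_model(name): a dict with "camera_matrix" (3x3 intrinsics, pixels), "k1" (the pictures are not rectified: a ray, as slopes to the right and down, at radius r is drawn at 1 + k1 r^2 times it, then the intrinsics apply), "rvec" (rotation vector, rad) and "tvec" (3), from world to camera coordinates, as OpenCV has them. Camera axes: x right, y down, z forward; pixel columns grow to the right and rows downward; lengths in m; the calibration is good to about 2 mm. A picture is of the moment at which its call begins: read the wrist's pose just before it. camera_model takes no time and is no camera call; for the wrist camera it gives the pose at the moment of the call.
- job.close_job(): hands the job in; it is judged then, once.
The state is a dict: "time_s": time; "joints": joint angles; "qd": joint speeds; "joint_torque": joint torques, N m; "tcp_pos": TCP position; "eef_rot": TCP orientation; "contact_force": force on the tool from outside, world axes, zero at the start; "moment": the same for the moment, N m; "gripper_width": finger opening in m; "gripper_force": force on a finger pad.
Only numpy, scipy, OpenCV 4.12 (cv2) and the standard library are available. Lean on these libraries where they do the work, as an engineer would, in place of code of your own. Each camera call takes 0.05 s, during which the arm holds its last target. There are 200 camera calls.

## Task

The wire cassette basket is loaded for the tissue processor; close it with the mesh lid that fits it (the longer of the two). Tilt the lid, hook one of its short edges under the basket's back lip, push it in against the spring bar and swing the other edge down past the two front catches, so that the lid ends lying flat on the rim, held under the lip and under both catches. Do not force it, and leave the shorter lid and the other things where they are.

Things in the scene. Friction and masses are not known exactly. Their poses are not given: they have to be found in the camera images.
- basket: Stainless wire basket full of cassettes in a dark steel drip tray. Origin: on the bench under the basket's middle; +x to its BACK (side with the lip, away from the robot at yaw 0), y along the lip, z up. Rim on which the lid lies: top at z 46 mm, x -62 to 62, y -50 to 50, at the back a ledge on to x 74. Other entries give mm in this frame. It can slide along x in the tray: see tray.
- tray: Dark steel drip tray under the basket, 148 x 114 mm, rim 15 mm high, stuck to the bench, may stand turned as a whole. Its x is the basket's x; origin on the bench. It is 10 mm longer than the basket: the basket stands anywhere from 0 (against the tray's front wall) to 10 mm along +x (back wall) from the tray's origin, and slides at about 2.5 N: a push on the spring bar first drives it to the back.
- rim_mid (a point): Where the centre of the lid's underside is when seated: x 0, y 0, z 46 mm of the basket's frame (y play +-2.5 mm between cheeks and guide ears with inner faces at y +-51.5; ears at x -50 to -34, up to z 53). Seated, the front edge stands against the catch posts, below their noses, pushed there by the spring bar.
- lip_mid (a point): Middle of the inner edge of the back lip, half way up its slot: x 51, y 0, z 50 mm of the basket's frame. The lip is a straight plate over the full width, underside z 54, top z 57; below it a slot 8 mm high down to the ledge (z 46), end cheeks at y +-51.5, back wall at x 74. The spring bar stands in the slot.
- catch_mid (a point): Midway between the two front catches: x -52, y 0, z 51.5 mm of the basket's frame. Each is a post 16 mm wide at y +-30 (inner face x -58, top z 62) with a nose reaching to x -52 (underside z 51.5, top z 54) and a steep slope from there up to the post's top. The front edge gets past only while the lid is held 7 to 10 mm further back than seated, against the spring.
- spring_bar (a joint): Dark sprung bar in the slot under the back lip (60 mm wide, z 47 to 52.5). 0 = out (face at x 57 mm of the basket's frame), 0.011 = fully in towards +x, in m. It pushes back with about 3.5 N at 0 and 11 N fully in; with the lid seated it is about 0.001 in.
- lid: The lid that fits: stainless mesh lid, 116 x 98 mm, 4 mm thick, 0.11 to 0.22 kg, lying handle up left or right of the basket. Origin: centre of the underside; x along the 116 mm (the 98 mm edges at x +-58 are alike; either may go under the lip), z up. Across its middle a handle plate 8 mm thick (x), 56 mm long (y), 16 to 38 mm above the underside; gripped across the 8 mm it can be tilted firmly.
- lid_grip (a point): Middle of the lid's handle plate, 27 mm above the lid's underside; moves with the lid.
- lid_edge_a (a point): Middle of the underside of the lid's edge at its +x end (58 mm from its origin).
- lid_edge_b (a point): Middle of the underside of the lid's edge at its -x end (58 mm from its origin).
- short_lid: Look-alike lid of a smaller basket, 98 x 82 mm, same thickness and same handle, lying on the other side of the basket. Not to be used. Origin: centre of its underside.
- petri: Clear petri dish, 60 mm across, 13 mm high; bystander. Origin: centre of its underside.
- fine_forceps: Steel forceps, 132 mm long; bystander, lying in front of the basket. Origin: centre of its underside.
- loose_cassette: White tissue cassette, 40 x 28 x 7 mm, lying in front of the basket; bystander. Origin: centre of its underside.
- loose_mould: Steel base mould, 33 x 45 x 10 mm, lying behind the basket to the right; bystander. Origin: centre of its underside.
- pen: Black marker, 135 mm long; bystander. Origin: centre of its underside.
- wax_scraper: Scraper with a wooden handle, 150 mm long, at the right; bystander. Origin: centre of its underside.
- tall_jar: White jar with a screw lid, 65 mm across, 75 mm high, behind the basket; bystander. Origin: centre of its underside.

How it is judged (in metres and radians):
On the way:
1. One short edge of the lid is under the back lip while the lid is still tilted, its other edge up (((x of lid_edge_a in the frame of basket above 0.054 m and z of lid_edge_a in the frame of basket between 0.043 and 0.053 m and z of lid_edge_b in the frame of basket above 0.06 m) or (x of lid_edge_b in the frame of basket above 0.054 m and z of lid_edge_b in the frame of basket between 0.043 and 0.053 m and z of lid_edge_a in the frame of basket above 0.06 m))), for 0.1 s.
At the end, for the whole second after the job is handed in: The longer lid lies at rest flat on the basket's rim (underside 46 +-2 mm above the bench, within 2 degrees of level), square to the basket (within 4.5 degrees) and centred (within 3 mm lengthways, 5 mm sideways), so that one edge is under the back lip and the other under both front catches (x of lid in the frame of basket between -0.003 and 0.003 m and y of lid in the frame of basket between -0.005 and 0.005 m and z of lid in the frame of basket between 0.044 and 0.048 m and angle between the z axis of lid and the z axis of basket, either way round below 0.035 rad and angle between the x axis of lid and the x axis of basket, either way round below 0.08 rad and linear speed of lid below 0.01 m/s); the robot touches nothing.
It fails at once if the shorter lid is moved by more than 20 mm (distance of short_lid from where it was at the start of the episode above 0.02 m).
It fails at once if a bystander is moved by more than 25 mm (distance of any of petri, fine_forceps, loose_cassette, loose_mould, pen, wax_scraper, tall_jar from where it was at the start of the episode above 0.025 m).
It fails at once if the lid is forced: more than 60 N between lid and basket (contact force between lid and basket above 60 N).
It also fails if it takes over 48 s, if anything falls off the work surface, if the arm or the gripper's body presses on something with over 40 N, if the wrist force passes 120 N, or if a joint passes its speed limit or range.

## Working session

There is one attempt and no reset: what is moved stays moved. The work goes in short steps, Python scripts to look and compute and a tool call to move; the robot and the scene stay as the last step left them, time stands still between calls to the robot, and variables do not carry over. Pictures are saved under pics/ and viewed, at most 10 in all, crops included, and the job is handed in when it is done.

Besides the shell and the picture viewer there is one more tool, called after "Emit:" as name(argument=value, ...) on one line, values as JSON. drive_tool: Moves the arm, as the interface text tells. Its arguments: {"type":"object","properties":{"increments":{"type":"array"},"squeeze":{"type":"number"}},"required":["increments"]}

```bash
mkdir -p pics; ls; cat > h.py <<'E'
import numpy as np, cv2
from plant import r, capture, camera_model, job
def cam(n):
    m=camera_model(n); K=np.array(m["camera_matrix"]); R=cv2.Rodrigues(np.array(m["rvec"],float))[0]
    return K,m["k1"],R,np.array(m["tvec"],float).ravel()
def proj(M,P):
    K,k,R,t=M; p=np.atleast_2d(P)@R.T+t; s=p[:,:2]/p[:,2:]; s=s*(1+k*(s**2).sum(1,keepdims=True))
    return s@K[:2,:2].T+K[:2,2]
def ray(M,uv):
    K,k,R,t=M; d=(np.atleast_2d(uv).astype(float)-K[:2,2])@np.linalg.inv(K[:2,:2]).T; s=d.copy()
    for _ in range(20): s=d/(1+k*(s**2).sum(1,keepdims=True))
    v=np.c_[s,np.ones(len(s))]@R; return -R.T@t, v
def onz(M,uv,z):
    c,v=ray(M,uv); return c+v*((z-c[2])/v[:,2])[:,None]
def save(n,im,f=1): cv2.imwrite(n,cv2.resize(im,None,fx=f,fy=f,interpolation=cv2.INTER_CUBIC)[:,:,::-1])
E
python3 - <<'E'
from h import *
a=capture("scene"); b=capture("side")
np.save("scene.npy",a);np.save("side.npy",b)
save("pics/s1.png",a,1.5);save("pics/d1.png",b,1.5)
for n in("scene","side"):
    K,k,R,t=cam(n);print(n,K.round(1).tolist(),k,(-R.T@t).round(3),R[2].round(2))
print(r.get_state())
E
```

```text
pics
scene [[410.3, 0.0, 260.0], [0.0, 410.3, 188.1], [0.0, 0.0, 1.0]] 0.04909644670755512 [-0.157  0.554  0.891] [ 0.57 -0.49 -0.66]
side [[448.9, 0.0, 255.5], [0.0, 448.9, 205.6], [0.0, 0.0, 1.0]] -0.18015986339969867 [-0.762 -0.209  0.647] [ 0.91  0.11 -0.4 ]
{'time_s': 0.1, 'joints': array([-5.64322791e+01,  2.05870333e+01,  6.38836103e-01, -1.80618910e-02,
       -7.01363787e+01, -1.65076539e+01]), 'qd': array([-0.04521143, -0.12005444,  0.11093894,  0.03009837, -0.05873333,
       -0.0398424 ]), 'joint_torque': array([-4.62553908e-04, -5.84164524e+01,  2.93752223e+01,  7.01558635e+00,
        1.01852103e-02, -6.86214162e-05]), 'tcp_pos': array([ 0.1978861 , -0.64489429,  0.23671729]), 'eef_rot': array([ 1.79914085e+02, -7.75354530e-03, -1.62946077e+02]), 'contact_force': array([ 0.39596268, -0.70850517, -0.39723787]), 'moment': array([ 0.03022473,  0.02939856, -0.0143103 ]), 'gripper_force': 0.0, 'gripper_width': 0.08794441907764247}
```

View pics/s1.png

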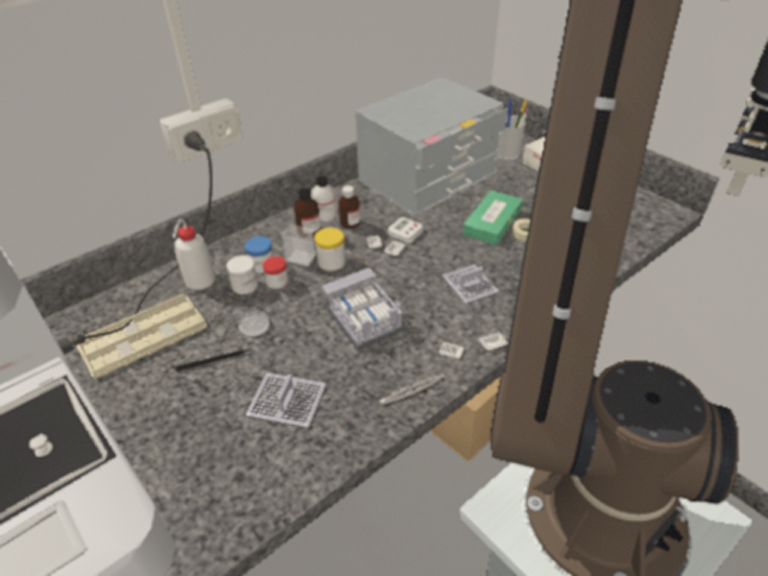

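View pics/d1.png

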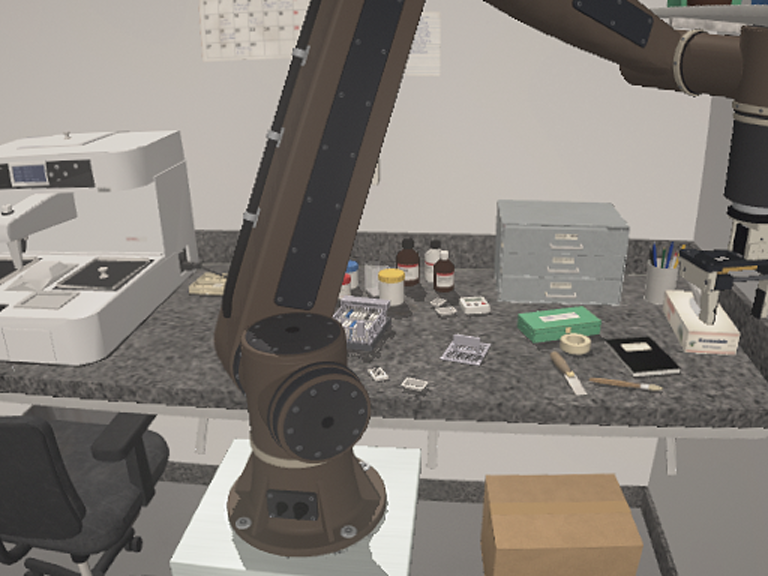

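The scene view shows the left lid around (288,398) in the enlarged picture, the basket at (362,307) and the other lid at (470,283). The jar with the yellow cap stands behind the basket at (330,250). The side view has the basket partly hidden by the arm. I'll crop the basket and both lids next.

```bash
python3 - <<'E'
from h import *
a=np.load("scene.npy"); M=cam("scene")
# enlarged crop: lids + basket
save("pics/c1.png",a[170:290,155:345],4.2)
for n,uv in dict(lidL=(192,265),bask=(242,205),lidR=(313,189)).items(): print(n,onz(M,[uv],0.02).round(3))
E
```

```text
lidL [[0.484 0.247 0.02 ]]
bask [[0.574 0.003 0.02 ]]
lidR [[ 0.481 -0.215  0.02 ]]
```

View pics/c1.png

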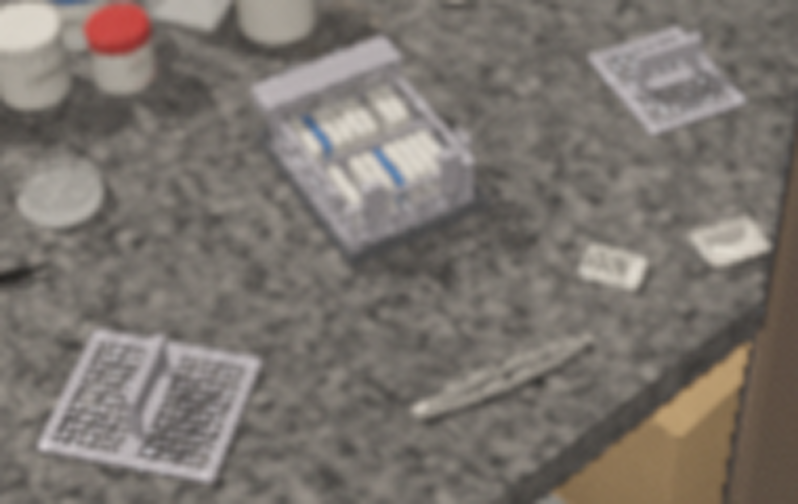

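```bash
python3 - <<'E'
from h import *
M=cam("scene")
f=lambda L:np.array(L)/4.2+[155,170]-0.4
for n,L,z in [("L",[(98,333),(260,357),(210,478),(42,450)],.004),("R",[(590,60),(680,28),(745,100),(655,132)],.004),("lip",[(252,85),(385,40),(403,68),(268,108)],.057),("tray",[(352,262),(478,202)],.015)]:
    P=onz(M,f(L),z)[:,:2]; print(n,P.round(4).tolist(),P.mean(0).round(4))
    d=np.roll(P,-1,0)-P; print(np.hypot(*d.T).round(4),np.degrees(np.arctan2(d[:,1],d[:,0])).round(1))
K,k,R,t=cam("wrist"); s=r.get_state()
Rt=__import__("scipy.spatial.transform",fromlist=["x"]).Rotation.from_euler("xyz",s["eef_rot"],degrees=True).as_matrix()
print("wristcam in tool",(Rt.T@(-R.T@t-s["tcp_pos"])).round(3),"R",(R@Rt).round(3).tolist(),K.tolist(),k)
E
```

```text
L [[0.5686, 0.239], [0.4804, 0.1703], [0.4239, 0.2499], [0.5108, 0.3163]] [0.4959 0.2439]
[0.1118 0.0976 0.1094 0.0965] [-142.1  125.3   37.4  -53.2]
R [[0.5499, -0.2031], [0.5301, -0.2848], [0.4379, -0.2586], [0.4585, -0.1812]] [ 0.4941 -0.2319]
[0.0841 0.0959 0.0801 0.094 ] [-103.6  164.1   75.1  -13.5]
lip [[0.6513, 0.0464], [0.6263, -0.0588], [0.5927, -0.0483], [0.6235, 0.0526]] [ 0.6234 -0.002 ]
[0.1082 0.0352 0.1055 0.0285] [-103.4  162.6   73.   -12.5]
tray [[0.4979, 0.0781], [0.4836, -0.0252]] [0.4907 0.0265]
[0.1043 0.1043] [-97.9  82.1]
wristcam in tool [ 0.083 -0.    -0.146] R [[-0.001, 1.0, -0.001], [-0.953, -0.001, -0.303], [-0.303, 0.0, 0.953]] [[317.040610231206, 0.0, 253.65100234494074], [0.0, 317.040610231206, 185.11171737438931], [0.0, 0.0, 1.0]] 0.007240701462744843
```

The left lid is the long one: about 112 mm measured, against 96 mm for the other. I'll move over the basket for a look with the wrist camera.

Emit:
drive_tool(increments=[[[1,-0.35,0.3,0,0],[1,-0.7,0.6,0,0],[1,-1,0.85,0,0]]])

```text
time_s: 0.48
tcp_pos: [0.2833, -0.5108, 0.2372]
eef_rot: [180.0, -0.0, -162.9]
contact_force: [0.4, 0.1, 0.1]
gripper_width: 0.0878
gripper_force: 0.0
```

Emit:
drive_tool(increments=[[[1,-0.35,0.3,0,0],[1,-0.7,0.6,0,0],[1,-1,0.85,0,0]]])

```text
time_s: 0.85
tcp_pos: [0.3682, -0.378, 0.2374]
eef_rot: [180.0, 0.0, -162.9]
contact_force: [0.8, -0.4, -0.8]
gripper_width: 0.0879
gripper_force: 0.0
```

Emit:
drive_tool(increments=[[[1,-0.35,0.3,0,0],[1,-0.7,0.6,0,0],[1,-1,0.85,0,0]]])

```text
time_s: 1.23
tcp_pos: [0.453, -0.2452, 0.2375]
eef_rot: [180.0, 0.0, -162.9]
contact_force: [1.0, -0.5, 0.0]
gripper_width: 0.0876
gripper_force: 0.0
```

Emit:
drive_tool(increments=[[[1,-0.35,0.3,0,0],[1,-0.7,0.6,0,0],[1,-1,0.85,0,0]]])

```text
time_s: 1.6
tcp_pos: [0.5378, -0.1125, 0.2374]
eef_rot: [180.0, -0.0, -162.9]
contact_force: [0.1, -1.1, 1.6]
gripper_width: 0.0875
gripper_force: 0.0
```

Emit:
drive_tool(increments=[[[1,-0.35,0.3,0,0],[1,-0.7,0.6,0,0],[1,-1,0.85,0,0],[1,-1,0.85,0,0]]])

```text
time_s: 2.1
tcp_pos: [0.623, 0.021, 0.2362]
eef_rot: [180.0, -0.1, -162.8]
contact_force: [-0.3, 0.2, -0.6]
gripper_width: 0.0876
gripper_force: 0.0
```

```bash
python3 - <<'E'
from h import *
import pickle
M=cam("wrist"); a=capture("wrist"); pickle.dump((M,a),open("w1.pkl","wb"))
print(proj(M,[[.496,.244,.004],[.57,0,.05],[.62,0,.057]]).round(0).tolist())
save("pics/w1.png",a,1.5)
E
```

```text
[[470.0, 109.0], [250.0, 111.0], [236.0, 158.0]]
```

View pics/w1.png

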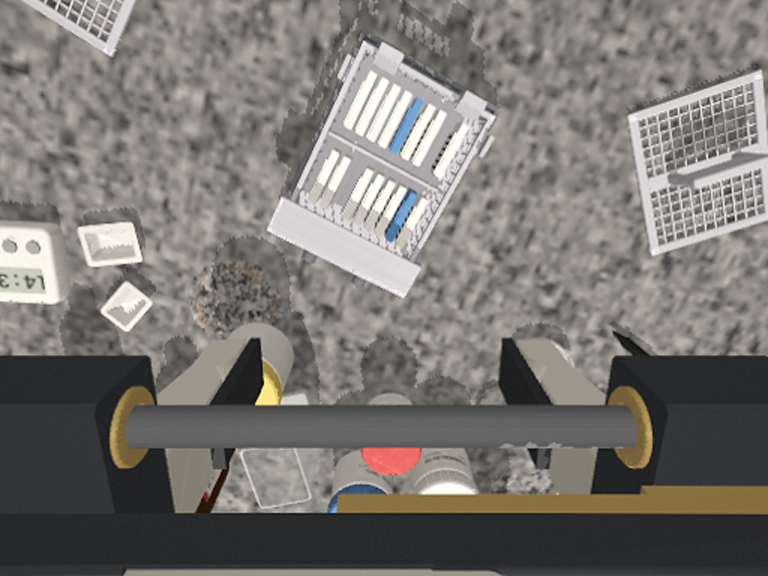

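The wrist view shows the basket clearly: the lip runs from (284,198)–(420,264) on its inner edge, with the two catches at (390,57) and (475,103). Part of the long lid is visible at right. I'll take the basket pose from these and go on to the lid.

```bash
python3 - <<'E'
from h import *
import pickle
M,a=pickle.load(open("w1.pkl","rb"))
save("pics/w1c.png",a[15:205,170:340],3.1)
f=lambda L:np.array(L)/1.5-0.2
for n,L,z in [("lip",[(284,198),(420,264)],.057),("lipback",[(268,232),(404,297)],.057),("catch",[(390,57),(475,103)],.06),("lid",[(630,116),(757,72),(654,253)],.004)]:
    P=onz(M,f(L),z)[:,:2];d=P[1]-P[0];print(n,P.round(4).tolist(),P.mean(0).round(4),np.hypot(*d).round(4),np.degrees(np.arctan2(d[1],d[0])).round(2))
P=onz(M,f([(630,116),(757,72),(654,253)]),.004)[:,:2]; print("lid centre",((P[1]+P[2])/2).round(4), np.linalg.norm(P[2]-P[0]))
E
```

```text
lip [[0.6073, -0.0531], [0.6243, 0.0504]] [ 0.6158 -0.0014] 0.1049 80.67
lipback [[0.6336, -0.0582], [0.6514, 0.0472]] [ 0.6425 -0.0055] 0.1069 80.39
catch [[0.5027, -0.0104], [0.5123, 0.0494]] [0.5075 0.0195] 0.0605 80.92
lid [[0.4812, 0.1732], [0.4266, 0.2481], [0.572, 0.2395]] [0.4933 0.2203] 0.0926 126.13
lid centre [0.4993 0.2438] 0.11243705984406695
```

View pics/w1c.png

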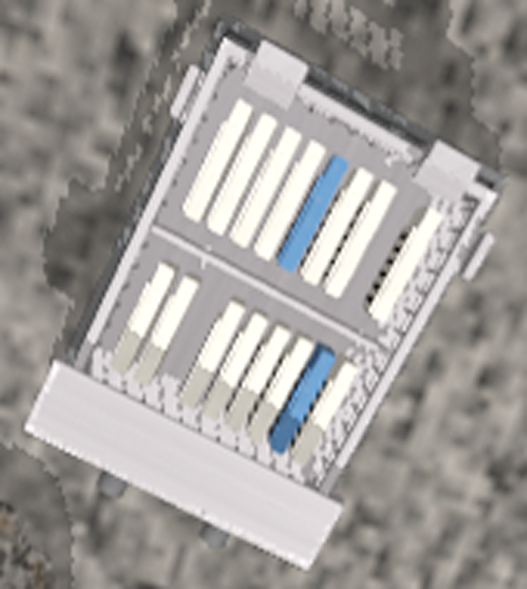

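Emit:
drive_tool(increments=[[[1,0,0.5,0,0],[1,0,1,0,0]]])

```text
time_s: 2.4
tcp_pos: [0.586, 0.1327, 0.2374]
eef_rot: [-180.0, -0.0, -163.1]
contact_force: [1.2, 0.6, 0.7]
gripper_width: 0.088
gripper_force: 0.0
```

Emit:
drive_tool(increments=[[[1,0,0.5,0.15,-0.028],[1,0,1,0.3,-0.056],[1,0,1,0.3,-0.056],[1,0,1,0.3,-0.056]]])

```text
time_s: 2.9
tcp_pos: [0.5514, 0.2471, 0.2017]
eef_rot: [-180.0, -0.0, -142.8]
contact_force: [-0.1, 0.1, -0.3]
gripper_width: 0.0875
gripper_force: 0.0
```

```bash
python3 - <<'E'
from h import *
import pickle
M,a=pickle.load(open("w1.pkl","rb"))
f=lambda L:np.array(L)/3.1+[170,15]-0.35
for n,L,z in [("lipin",[(58,362),(342,505)],.057),("lipout",[(25,428),(310,570)],.057),("nose",[(269.5,98),(437.5,192)],.054),("postout",[(285,54),(456,154)],.062)]:
    P=onz(M,f(L),z)[:,:2];d=P[1]-P[0];print(n,P.round(4).tolist(),P.mean(0).round(4),np.hypot(*d).round(4),np.degrees(np.arctan2(d[1],d[0])).round(2))
s=r.get_state();print(s["tcp_pos"],s["eef_rot"])
M=cam("wrist"); a=capture("wrist"); pickle.dump((M,a),open("w2.pkl","wb"))
save("pics/w2.png",a,1.5)
E
```

```text
lipin [[0.6072, -0.054], [0.6261, 0.0512]] [ 0.6167 -0.0014] 0.1068 79.79
lipout [[0.632, -0.0594], [0.6521, 0.048]] [ 0.642  -0.0057] 0.1092 79.42
nose [[0.5099, -0.0112], [0.5203, 0.0477]] [0.5151 0.0182] 0.0598 79.94
postout [[0.4979, -0.0102], [0.5089, 0.048]] [0.5034 0.0189] 0.0593 79.26
[0.5513734  0.24711994 0.20166968] [-1.79987443e+02 -2.26279749e-02 -1.42815820e+02]
```

View pics/w2.png

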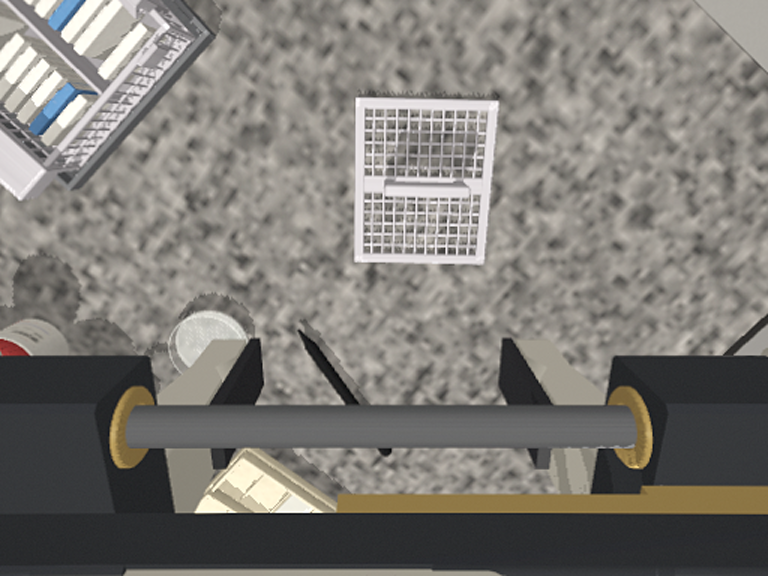

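The wrist view shows the lid with corners (357,98), (498,101), (484,263) and (355,262), and its handle from (386,187) to (468,187). The petri dish is at left.

```bash
python3 - <<'E'
from h import *
import pickle
M,a=pickle.load(open("w2.pkl","rb"))
f=lambda L:np.array(L)/1.5-0.2
hs=lambda P:np.degrees(np.arctan2(P[:,1],P[:,0])).round(2)
for z,L in [(.004,[(355.5,97),(498.5,100),(485,264),(354,263)])]:
    P=onz(M,f(L),z)[:,:2];d=np.roll(P,-1,0)-P;print(P.round(4).tolist(),P.mean(0).round(4),np.hypot(*d.T).round(4),hs(d))
P=onz(M,f([(386,181),(468,181),(470,195),(386,197)]),.038)[:,:2]; print("handle",P.round(4).tolist(),P.mean(0).round(4),hs(P[1:2]-P[:1]),np.hypot(*(P[1]-P[0])))
g=cv2.cvtColor(a,cv2.COLOR_RGB2GRAY); sub=a[60:180,230:340].astype(int)
m=((sub.min(2)>165)).astype(np.uint8); m=cv2.morphologyEx(m,cv2.MORPH_CLOSE,np.ones((7,7)))
c=max(cv2.findContours(m,0,2)[0],key=cv2.contourArea); q=cv2.approxPolyDP(c,8,True)[:,0]+[230,60]
print(q.tolist()); P=onz(M,q,.004)[:,:2]; print(P.mean(0).round(4))
E
```

```text
[[0.4804, 0.1718], [0.4235, 0.2503], [0.5164, 0.3189], [0.5752, 0.2398]] [0.4989 0.2452] [0.0969 0.1155 0.0985 0.1167] [ 125.96   36.41  -53.36 -144.38]
handle [[0.5097, 0.2197], [0.478, 0.2617], [0.484, 0.2685], [0.5179, 0.2259]] [0.4974 0.2439] [127.09] 0.05266326160089506
[[237, 65], [230, 179], [327, 179], [327, 111], [339, 97], [330, 96], [332, 68]]
[0.479  0.2578]
```

Emit:
drive_tool(increments=[[[1,0.18,0.12,0.37,0.003],[1,0.368,0.252,0.75,0.003],[1,0.368,0.252,0.75,0.003]]])

```text
time_s: 3.32
tcp_pos: [0.4954, 0.2416, 0.1089]
eef_rot: [-180.0, -0.4, -144.0]
contact_force: [0.4, 0.5, 0.4]
gripper_width: 0.0873
gripper_force: 0.0
```

Emit:
drive_tool(increments=[[[1,0,0,0.3,0],[1,0,0,0.6,0],[1,0,0,0.75,0],[1,0,0,0.75,0]]])

```text
time_s: 3.82
tcp_pos: [0.499, 0.2441, 0.0214]
eef_rot: [-180.0, -0.1, -144.0]
contact_force: [-0.1, -0.4, -0.1]
gripper_width: 0.0874
gripper_force: 0.0
```

Emit:
drive_tool(increments=[[[-0.2,0,0,0,0],[-0.2,0,0,0,0],[-0.2,0,0,0,0],[-0.2,0,0,0,0],[-0.2,0,0,0,0]]], squeeze=15)

```text
time_s: 4.45
tcp_pos: [0.4983, 0.2454, 0.0221]
eef_rot: [-180.0, 0.0, -143.8]
contact_force: [-1.2, -1.2, 5.8]
gripper_width: 0.0559
gripper_force: 15.0
```

Emit:
drive_tool(increments=[[[-0.2,0,0,-0.15,0],[-0.2,0,0,-0.4,0],[-0.2,0,0,-0.65,0],[-0.2,0,0,-0.75,0],[-0.2,0,0,-0.75,0]]])

```text
time_s: 5.08
tcp_pos: [0.4981, 0.2453, 0.1116]
eef_rot: [180.0, 0.0, -143.9]
contact_force: [-0.7, 0.2, -2.6]
gripper_width: 0.0557
gripper_force: 15.0
```

Emit:
drive_tool(increments=[[[-0.2,0.06,-0.15,0,0],[-0.2,0.15,-0.35,0,0],[-0.2,0.24,-0.57,0,0],[-0.2,0.33,-0.79,0,0],[-0.2,0.39,-0.93,0,0]]])

```text
time_s: 5.7
tcp_pos: [0.5256, 0.1252, 0.1103]
eef_rot: [180.0, -0.1, -143.9]
contact_force: [-0.4, 0.1, -1.8]
gripper_width: 0.0558
gripper_force: 15.0
```

Emit:
drive_tool(increments=[[[-0.2,0.1,-0.23,0,0.028],[-0.2,0.19,-0.46,0,0.056],[-0.2,0.28,-0.69,0,0.084],[-0.2,0.36,-0.86,0,0.11],[-0.2,0.387,-0.927,0,0.13]]])

```text
time_s: 6.32
tcp_pos: [0.5538, 0.0084, 0.1106]
eef_rot: [-180.0, -0.1, 169.0]
contact_force: [-0.5, 0.3, -1.8]
gripper_width: 0.0554
gripper_force: 15.0
```

```bash
python3 - <<'E'
from h import *
import pickle
s=r.get_state();print(s["tcp_pos"].round(4),s["eef_rot"].round(2))
M=cam("wrist"); a=capture("wrist"); pickle.dump((M,a),open("w3.pkl","wb"))
save("pics/w3.png",a,1.5)
E
```

```text
[0.5538 0.0084 0.1106] [-1.7996e+02 -8.0000e-02  1.6899e+02]
```

View pics/w3.png

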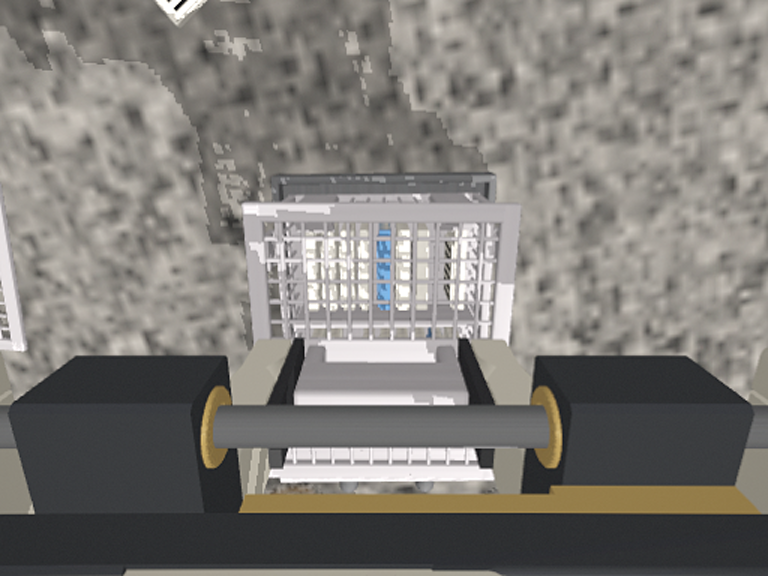

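The lid hangs level over the basket. Its front edge spans (243,205)–(520,207), and the tray's front edge spans (275,178)–(494,176). I'll check the lateral offset.

```bash
python3 - <<'E'
from h import *
import pickle
M,a=pickle.load(open("w3.pkl","rb"))
f=lambda L:np.array(L)/1.5-0.2
s=r.get_state();yaw=np.radians(s["eef_rot"][2]-180);u=np.array([np.cos(yaw),np.sin(yaw)]);v=np.array([-u[1],u[0]])
print(s["tcp_pos"].round(4),s["eef_rot"].round(2))
for n,L,z in [("tray",[(273,177),(495,175)],.015),("lid",[(243,205),(520,205.5)],.0925)]:
    P=onz(M,f(L),z)[:,:2]-s["tcp_pos"][:2]; print(n,(P@u).round(4),(P@v).round(4),(P@v).mean().round(4))
print("basket est",(np.array([.5664,.0083])-s["tcp_pos"][:2])@np.c_[u,v])
E
```

```text
[0.5539 0.0081 0.1106] [-1.7995e+02 -8.0000e-02  1.6867e+02]
tray [-0.0589 -0.0603] [-0.0544  0.0565] 0.0011
lid [-0.0569 -0.0572] [-0.0481  0.0477] -0.0002
basket est [0.01221133 0.00260012]
```

Emit:
drive_tool(increments=[[[-0.2,0,0.015,0.08,-0.002],[-0.2,0,0.015,0.15,-0.002],[-0.2,0,0.015,0.2,-0.002],[-0.2,0,0.015,0.2,-0.002]]], squeeze=10)

```text
time_s: 6.88
tcp_pos: [0.5541, 0.0122, 0.0868]
eef_rot: [-180.0, -0.1, 170.1]
contact_force: [-0.5, 0.8, -2.9]
gripper_width: 0.0557
gripper_force: 10.0
```

Emit:
drive_tool(increments=[[[-0.2,0,0,0.02,0],[-0.2,0,0,0.04,0],[-0.2,0,0,0.055,0],[-0.2,0,0,0.07,0],[-0.2,0,0,0.07,0]]])

```text
time_s: 7.5
tcp_pos: [0.5551, 0.0121, 0.0794]
eef_rot: [180.0, 0.1, 170.1]
contact_force: [2.5, -0.5, 1.7]
gripper_width: 0.0557
gripper_force: 10.0
```

```bash
python3 - <<'E'
from h import *
import pickle
s=r.get_state();print(s["tcp_pos"].round(4),s["eef_rot"].round(2),s["contact_force"].round(1),s["moment"].round(2))
M=cam("wrist"); a=capture("wrist"); pickle.dump((M,a),open("w4.pkl","wb"))
b=capture("side")
M2=cam("side");print(proj(M2,[.5664,.0083,.055]))
save("pics/w4.png",np.hstack([a[100:330,120:390],cv2.resize(b[190:250,200:270],(270,230))]),1.45)
E
```

```text
[0.5551 0.0121 0.0794] [1.7997e+02 6.0000e-02 1.7007e+02] [ 2.5 -0.5  1.7] [ 0.06 -0.72 -0.04]
[[236.76186979 207.3593009 ]]
```

View pics/w4.png

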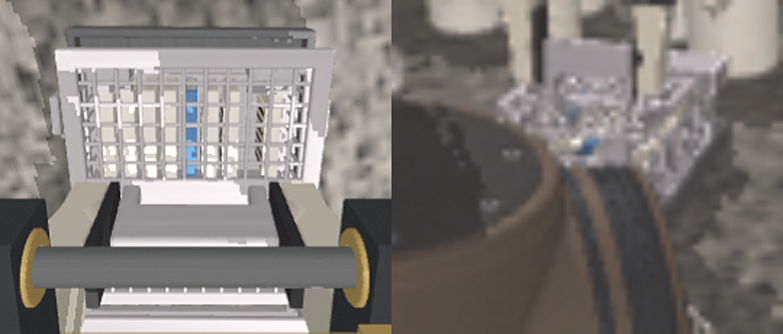

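Emit:
drive_tool(increments=[[[-0.2,0,-0.01,0,0.002],[-0.2,0,-0.02,0.01,0.002],[-0.2,0,-0.02,0.02,0.002],[-0.2,0,-0.02,0.02,0.002]]])

```text
time_s: 8.1
tcp_pos: [0.5542, 0.0095, 0.0767]
eef_rot: [-180.0, 0.0, 169.3]
contact_force: [2.7, -0.1, 1.1]
gripper_width: 0.056
gripper_force: 10.0
```

Emit:
drive_tool(increments=[[[-0.2,-0.01,0,0,0],[-0.2,-0.02,0,0,0],[-0.2,-0.04,0,0,0],[-0.2,-0.05,0,0,0]]])

```text
time_s: 8.6
tcp_pos: [0.5598, 0.0082, 0.0764]
eef_rot: [-180.0, -0.0, 169.3]
contact_force: [-0.5, -0.0, -1.6]
gripper_width: 0.056
gripper_force: 10.0
```

Emit:
drive_tool(increments=[[[-0.2,0,0,0.008,0],[-0.2,0,0,0.015,0],[-0.2,0,0,0.015,0]]])

```text
time_s: 8.98
tcp_pos: [0.5608, 0.0082, 0.0761]
eef_rot: [-180.0, 0.1, 169.4]
contact_force: [-1.6, -2.0, 9.6]
gripper_width: 0.0559
gripper_force: 10.0
```

```bash
python3 - <<'E'
from h import *
import pickle
s=r.get_state();print(s["tcp_pos"].round(4),s["contact_force"].round(1),s["moment"].round(2))
M=cam("wrist"); a=capture("wrist"); pickle.dump((M,a),open("w5.pkl","wb"))
save("pics/w5.png",a[100:360,110:400],2)
E
```

```text
[0.5608 0.0082 0.0761] [-1.6 -2.   9.6] [-0.7   0.78 -0.06]
```

View pics/w5.png

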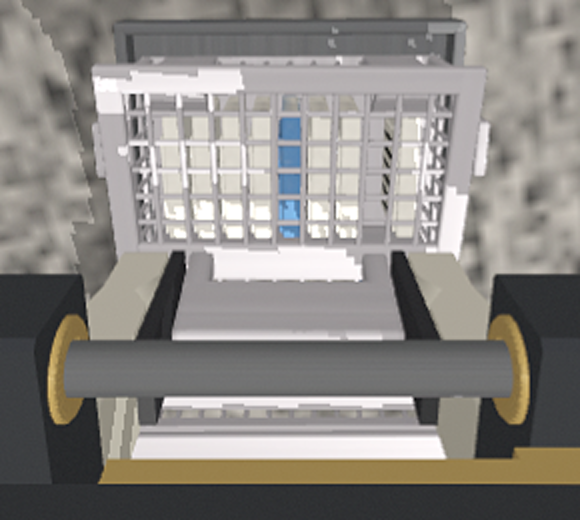

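Emit:
drive_tool(increments=[[[-0.2,-0.01,0,0,0],[-0.2,-0.02,0,0,0],[-0.2,-0.035,0,0,0],[-0.2,-0.05,0,0,0],[-0.2,-0.05,0,0,0]]])

```text
time_s: 9.65
tcp_pos: [0.5659, 0.0072, 0.0759]
eef_rot: [-180.0, 0.0, 169.4]
contact_force: [-5.4, 0.3, 10.8]
gripper_width: 0.0557
gripper_force: 10.0
```

Emit:
drive_tool(increments=[[[-0.2,-0.01,0,0,0],[-0.2,-0.02,0,0,0],[-0.2,-0.03,0,0,0],[-0.2,-0.03,0,0,0]]])

```text
time_s: 10.15
tcp_pos: [0.5691, 0.0065, 0.0757]
eef_rot: [-180.0, -0.0, 169.3]
contact_force: [-5.0, 0.8, 9.7]
gripper_width: 0.0559
gripper_force: 10.0
```

```bash
cat > prof.py <<'E'
from h import *
import pickle,sys
def prof(M,a):
    u=np.array([.983,-.184]);B=np.array([.5664,.0083])
    for c in (215,255,300):
        rows=np.arange(286,334); P=onz(M,[(c,v) for v in rows],.057)[:,:2]-B
        print(c,[(int(x),int(g)) for x,g in zip((P@u*1000).round(),a[rows,c-2:c+3].mean((1,2)))])
    # tray front wall / rim rows
if __name__=="__main__":
    M,a=pickle.load(open("w5.pkl","rb"));prof(M,a)
    s=r.get_state();print(s["tcp_pos"].round(4),s["contact_force"].round(1))
    M=cam("wrist");a=capture("wrist");pickle.dump((M,a),open("w6.pkl","wb"));prof(M,a)
E
python3 prof.py
```

```text
215 [(29, 115), (30, 113), (30, 114), (31, 114), (32, 114), (32, 114), (33, 114), (34, 113), (35, 111), (35, 107), (36, 102), (37, 94), (37, 172), (38, 243), (39, 235), (40, 235), (40, 238), (41, 231), (42, 175), (43, 172), (43, 173), (44, 170), (45, 161), (46, 141), (46, 141), (47, 141), (48, 152), (49, 186), (49, 181), (50, 160), (51, 133), (52, 161), (52, 198), (53, 234), (54, 236), (55, 235), (55, 234), (56, 233), (57, 233), (58, 232), (59, 231), (59, 231), (60, 231), (61, 180), (62, 113), (62, 117), (63, 118), (64, 119)]
255 [(29, 115), (30, 115), (30, 114), (31, 115), (32, 114), (32, 114), (33, 114), (34, 113), (35, 111), (35, 107), (36, 102), (37, 94), (37, 177), (38, 246), (39, 238), (40, 237), (40, 240), (41, 233), (42, 170), (43, 132), (43, 140), (44, 143), (45, 145), (46, 141), (46, 142), (47, 140), (48, 154), (49, 186), (49, 181), (50, 160), (51, 137), (52, 166), (52, 207), (53, 244), (54, 241), (55, 240), (55, 240), (56, 239), (57, 238), (58, 237), (59, 237), (59, 238), (60, 236), (61, 183), (62, 112), (62, 118), (63, 119), (64, 118)]
300 [(29, 116), (30, 114), (30, 113)
[... 1431 characters left out ...]
0), (61, 240), (62, 238), (63, 237), (63, 237), (64, 236), (65, 237), (66, 238), (67, 240), (67, 240), (68, 236), (69, 182), (70, 112), (70, 118), (71, 119), (72, 119)]
300 [(37, 115), (38, 114), (38, 113), (39, 115), (40, 114), (41, 114), (41, 113), (42, 113), (43, 111), (43, 107), (44, 103), (45, 96), (46, 149), (46, 213), (47, 203), (48, 174), (48, 177), (49, 179), (50, 176), (51, 157), (51, 140), (52, 140), (53, 153), (54, 186), (54, 179), (55, 152), (56, 141), (57, 172), (57, 214), (58, 252), (59, 247), (60, 246), (60, 246), (61, 247), (62, 245), (63, 244), (63, 245), (64, 245), (65, 244), (66, 246), (67, 248), (67, 247), (68, 243), (69, 188), (70, 111), (70, 118), (71, 119), (72, 118)]
```

Emit:
drive_tool(increments=[[[-0.2,-0.01,0,0,0],[-0.2,-0.02,0,0,0],[-0.2,-0.03,0,0,0],[-0.2,-0.042,0,0,0],[-0.2,-0.042,0,0,0]]])

```text
time_s: 10.82
tcp_pos: [0.574, 0.0056, 0.0753]
eef_rot: [-180.0, -0.0, 169.3]
contact_force: [-4.7, 1.4, 7.1]
gripper_width: 0.0561
gripper_force: 10.0
```

Emit:
drive_tool(increments=[[[-0.2,-0.008,0,0,0],[-0.2,-0.016,0,0,0],[-0.2,-0.025,0,0,0],[-0.2,-0.025,0,0,0]]])

```text
time_s: 11.32
tcp_pos: [0.575, 0.0051, 0.0749]
eef_rot: [-179.9, -0.2, 169.3]
contact_force: [-11.2, 4.5, 10.8]
gripper_width: 0.0559
gripper_force: 10.0
```

```bash
sed -i 's/M,a=pickle.load(open("w5.pkl","rb"));prof(M,a)/pass/;s/(215,255,300)/(255,)/' prof.py; python3 prof.py
```

```text
[0.575  0.0051 0.0749] [-11.2   4.5  10.8]
255 [(42, 114), (43, 113), (44, 112), (44, 113), (45, 112), (46, 112), (47, 112), (47, 111), (48, 109), (49, 106), (49, 102), (50, 96), (51, 130), (52, 183), (52, 176), (53, 175), (54, 176), (54, 178), (55, 169), (56, 131), (57, 159), (57, 200), (58, 238), (59, 239), (60, 239), (60, 238), (61, 238), (62, 237), (63, 235), (63, 235), (64, 234), (65, 235), (66, 235), (66, 238), (67, 238), (68, 236), (69, 235), (69, 235), (70, 235), (71, 235), (72, 235), (72, 237), (73, 233), (74, 178), (75, 111), (75, 116), (76, 117), (77, 117)]
```

Emit:
drive_tool(increments=[[[-0.2,-0.01,0,0,0],[-0.2,-0.02,0,0.003,0],[-0.2,-0.03,0,0.006,0],[-0.2,-0.03,0,0.006,0]]], squeeze=25)

```text
time_s: 11.88
tcp_pos: [0.5756, 0.0047, 0.0745]
eef_rot: [-179.9, -0.5, 169.3]
contact_force: [-23.3, 10.9, 24.6]
gripper_width: 0.0556
gripper_force: 25.0
```

Emit:
drive_tool(increments=[[[-0.2,-0.008,0,0.004,0],[-0.2,-0.016,0,0.008,0],[-0.2,-0.025,0,0.012,0],[-0.2,-0.025,0,0.012,0]]])

```text
time_s: 12.38
tcp_pos: [0.5782, 0.0043, 0.0732]
eef_rot: [-179.9, -0.5, 169.3]
contact_force: [-25.4, 11.1, 26.4]
gripper_width: 0.0558
gripper_force: 25.0
```

Emit:
drive_tool(increments=[[[-0.2,0,0.004,-0.004,0],[-0.2,0,0.01,-0.004,0],[-0.2,0,0.01,-0.004,0]]])

```text
time_s: 12.75
tcp_pos: [0.5781, 0.0044, 0.0732]
eef_rot: [-179.8, -0.6, 169.3]
contact_force: [-23.1, 4.2, 22.5]
gripper_width: 0.0558
gripper_force: 25.0
```

Emit:
drive_tool(increments=[[[-0.2,-0.007,0,0,0],[-0.2,-0.015,0,0.003,0],[-0.2,-0.02,0,0.006,0],[-0.2,-0.02,0,0.006,0]]])

```text
time_s: 13.25
tcp_pos: [0.5794, 0.0041, 0.0725]
eef_rot: [-179.8, -0.7, 169.3]
contact_force: [-26.1, 6.7, 26.5]
gripper_width: 0.0557
gripper_force: 25.0
```

Emit:
drive_tool(increments=[[[-0.2,-0.005,0,-0.006,0],[-0.2,-0.01,0,-0.006,0],[-0.2,-0.015,0,-0.006,0],[-0.2,-0.02,0,-0.006,0]]])

```text
time_s: 13.75
tcp_pos: [0.5801, 0.0038, 0.0723]
eef_rot: [-179.8, -0.8, 169.2]
contact_force: [-29.7, 10.2, 22.3]
gripper_width: 0.0555
gripper_force: 25.0
```

```bash
python3 prof.py; python3 -c "
from h import *
s=r.get_state();print(s['moment'].round(2),s['eef_rot'])"
```

```text
[0.5801 0.0038 0.0723] [-29.7  10.2  22.3]
255 [(45, 112), (46, 111), (47, 110), (47, 111), (48, 111), (49, 110), (50, 111), (50, 110), (51, 108), (52, 104), (52, 100), (53, 95), (54, 127), (54, 180), (55, 169), (56, 133), (57, 149), (57, 188), (58, 227), (59, 239), (59, 236), (60, 236), (61, 236), (62, 236), (62, 234), (63, 233), (64, 233), (64, 232), (65, 233), (66, 234), (67, 236), (67, 236), (68, 233), (69, 233), (69, 234), (70, 233), (71, 233), (72, 233), (72, 234), (73, 232), (74, 231), (75, 232), (75, 229), (76, 178), (77, 110), (78, 114), (78, 116), (79, 115)]
[3.770e+00 1.105e+01 1.000e-02] [-179.77006345   -0.83791025  169.2387862 ]
```

```bash
python3 - <<'E'
from h import *
import pickle
M,a=pickle.load(open("w6.pkl","rb"))
save("pics/w6.png",a[120:260,140:365],3.5)
u=np.array([.983,-.184]);v=np.array([.184,.983]);B=np.array([.5664,.0083])+.0058*u
P=lambda x,y,z:[*(B+x*1e-3*u+y*1e-3*v),z*1e-3]
pts=dict(postL=P(-58,30,62),postR=P(-58,-30,62),noseL=P(-52,30,54),noseR=P(-52,-30,54),lidfront_flat=P(-50,0,50),lidfront_up=P(-52,0,58),lidfrontback=P(-58,0,66))
for k,p in pts.items(): print(k,((proj(M,p)[0]-[140,120])*3.5).round(0))
E
```

```text
postL [628.  -3.]
postR [198.  -1.]
noseL [615.  33.]
noseR [210.  35.]
lidfront_flat [412.  44.]
lidfront_up [413.  37.]
lidfrontback [413.   0.]
```

View pics/w6.png

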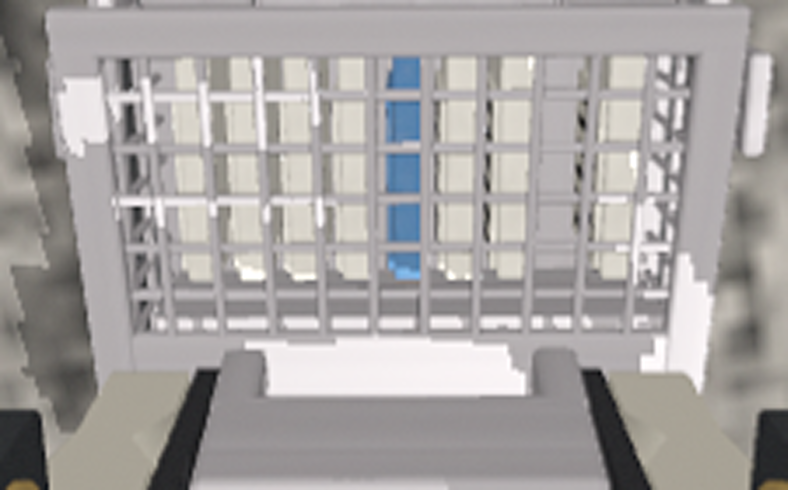

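```bash
python3 - <<'E'
from h import *
import pickle
M,a=pickle.load(open("w6.pkl","rb"))
u=np.array([.983,-.184]);v=np.array([.184,.983]);B=np.array([.5664,.0083])+.0058*u
uv=np.array([(47,11),(749,9)])/3.5+[140,120]-.36
for z in range(46,74,4):
    P=onz(M,uv,z/1e3);q=(P[:,:2]-B); print(z,np.linalg.norm(P[1]-P[0]).round(4),(q@u*1e3).round(1),(q@v*1e3).round(1))
# rows of intensity at columns crossing catches, above lid front
for c in (182,196,210,255,300,314,328): print(c,a[84:132,c-1:c+2].mean((1,2)).astype(int).tolist())
E
```

```text
46 0.1083 [-55.  -54.9] [-56.6  51.7]
50 0.1058 [-55.3 -55.3] [-55.3  50.5]
54 0.1033 [-55.7 -55.6] [-54.   49.3]
58 0.1008 [-56.1 -56. ] [-52.8  48.1]
62 0.0983 [-56.5 -56.4] [-51.5  46.8]
66 0.0958 [-56.9 -56.8] [-50.2  45.6]
70 0.0933 [-57.3 -57.2] [-49.   44.4]
182 [101, 97, 83, 91, 106, 105, 105, 105, 105, 106, 106, 105, 106, 106, 106, 105, 106, 106, 106, 107, 107, 106, 107, 125, 159, 179, 181, 180, 178, 177, 177, 176, 175, 174, 174, 175, 170, 153, 151, 172, 179, 177, 175, 174, 174, 174, 174, 174]
196 [103, 97, 85, 94, 106, 106, 106, 106, 105, 105, 105, 105, 104, 105, 105, 105, 105, 106, 105, 105, 115, 130, 134, 141, 164, 182, 185, 182, 182, 181, 180, 180, 179, 179, 178, 179, 171, 153, 154, 173, 179, 177, 175, 174, 174, 174, 174, 175]
210 [103, 97, 85, 91, 103, 103, 103, 103, 103, 103, 104, 103, 103, 103, 103, 104, 104, 103, 103, 103, 118, 135, 133, 136, 149, 160, 162, 161, 162, 164, 166, 167, 167, 168, 169, 170, 165, 151, 156, 174, 179, 177, 175, 174, 174, 174, 174, 175]
255 [102, 94, 89, 102, 107, 106, 106, 106, 106, 107, 107, 105, 107, 106, 107, 106, 106, 107, 106, 106, 107, 
[... 164 characters left out ...]
06, 106, 106, 105, 106, 105, 105, 106, 106, 106, 106, 106, 106, 106, 111, 127, 134, 130, 122, 114, 113, 113, 113, 113, 114, 115, 115, 115, 115, 120, 143, 156, 152, 164, 179, 176, 175, 173, 173, 174, 174, 175, 175]
314 [99, 84, 92, 107, 106, 106, 106, 106, 106, 111, 117, 116, 116, 116, 111, 103, 103, 104, 103, 114, 129, 134, 137, 160, 182, 184, 184, 183, 182, 182, 181, 180, 179, 178, 177, 173, 156, 145, 166, 178, 175, 174, 173, 172, 174, 175, 175, 176]
328 [144, 129, 129, 144, 143, 143, 142, 141, 141, 141, 142, 135, 125, 127, 128, 118, 102, 103, 103, 103, 102, 112, 133, 159, 177, 178, 177, 177, 177, 177, 177, 176, 176, 176, 176, 171, 152, 143, 166, 178, 175, 173, 173, 173, 174, 175, 175, 176]
```

```bash
python3 - <<'E'
from h import *
import pickle
M,a=pickle.load(open("w6.pkl","rb"))
u=np.array([.983,-.184]);v=np.array([.184,.983]);B=np.array([.5664,.0083])
M1,a1=pickle.load(open("w1.pkl","rb")); 
def X(M,uv,z): q=onz(M,[uv],z/1e3)[0,:2]-B; return (q@u*1e3).round(1),(q@v*1e3).round(1)
for row,z in [(104,62),(108,62),(107.5,46),(104,46),(121,62),(86,15)]:print(row,z,X(M,(255,row),z))
# same features in the first wrist picture: tray front, rim front, post outer/inner (crop px /3.1)
f=lambda p:(p[0]/3.1+170-.35,p[1]/3.1+15-.35)
for n,p,z in [("postouterL",(285,53),62),("postouterR",(455,153),62),("rimcornerL",(225,40),46),("rimcornerR",(497,196),46),("noseL",(269,98),54),("noseR",(437,192),54)]:print(n,X(M1,f(p),z))
# lateral: horizontal transitions along rows through posts
for row in (106,112,116): print(row,a[row,160:350:1].mean(1).astype(int).tolist())
s=r.get_state();print(s["time_s"])
E
```

```text
104 62 (np.float64(-59.5), np.float64(-1.4))
108 62 (np.float64(-57.6), np.float64(-1.4))
107.5 46 (np.float64(-57.0), np.float64(-1.4))
104 46 (np.float64(-58.8), np.float64(-1.4))
121 62 (np.float64(-51.4), np.float64(-1.5))
86 15 (np.float64(-68.2), np.float64(-1.4))
postouterL (np.float64(-64.2), np.float64(-30.9))
postouterR (np.float64(-63.9), np.float64(28.0))
rimcornerL (np.float64(-60.9), np.float64(-49.9))
rimcornerR (np.float64(-61.3), np.float64(49.1))
noseL (np.float64(-51.9), np.float64(-29.7))
noseR (np.float64(-52.5), np.float64(30.1))
106 [136, 135, 135, 136, 136, 136, 110, 102, 103, 104, 111, 101, 71, 64, 65, 61, 101, 105, 106, 104, 103, 106, 103, 111, 109, 114, 119, 125, 126, 129, 134, 133, 134, 133, 133, 134, 134, 133, 134, 134, 134, 134, 132, 133, 132, 133, 132, 133, 132, 133, 134, 134, 132, 132, 129, 125, 124, 119, 112, 105, 104, 107, 104, 104, 101, 101, 101, 100, 100, 104, 104, 104, 100, 100, 102, 104, 104, 105, 106, 105, 106, 107, 106, 104, 102, 99, 102, 104, 105, 107, 106, 106, 105, 106, 104, 102, 101, 104, 104, 105, 105, 106, 106, 104, 105, 104, 105, 106, 10
[... 1617 characters left out ...]
 150, 116, 113, 132, 127, 173, 175, 175, 175, 174, 175, 175, 175, 175, 176, 175, 175, 175, 175, 175, 176, 176, 176, 176, 176, 176, 176, 176, 176, 175, 176, 176, 177, 176, 176, 177, 177, 176, 176, 175, 176, 177, 176, 177, 177, 177, 177, 175, 176, 177, 176, 177, 177, 176, 176, 176, 176, 177, 176, 177, 177, 177, 177, 177, 177, 176, 177, 176, 177, 176, 176, 177, 176, 176, 176, 176, 177, 177, 177, 176, 177, 177, 177, 176, 176, 179, 145, 114, 112, 112, 123, 160, 176, 176, 175, 177, 177, 179, 180, 179, 179, 179, 179, 179, 179, 179, 179, 179, 179, 178, 177, 175, 175, 175, 176, 177, 176, 176, 176, 176, 177, 173, 157, 173, 176, 175, 175, 175, 174, 171, 231, 237, 235, 234, 233, 233, 241, 231, 180]
13.8
```

Emit:
drive_tool(increments=[[[-0.2,0.02,0.005,-0.006,0],[-0.2,0.04,0.012,-0.01,0],[-0.2,0.04,0.012,-0.01,0]]], squeeze=50)

```text
time_s: 14.18
tcp_pos: [0.5819, 0.0058, 0.0733]
eef_rot: [-179.9, -0.2, 169.3]
contact_force: [-4.8, -1.9, -2.9]
gripper_width: 0.0557
gripper_force: 50.0
```

```bash
cat > meas.py <<'E'
from h import *
import pickle
from scipy.ndimage import gaussian_filter1d
u=np.array([.983,-.184]);v=np.array([.184,.983]);B=np.array([.5664,.0083])
def edges(p,th):
    d=np.diff(gaussian_filter1d(p.astype(float),0.7)); return [(i,int(d[i])) for i in range(1,len(d)-1) if abs(d[i])>th and abs(d[i])>=max(abs(d[i-1]),abs(d[i+1]))]
s=r.get_state();M=cam("wrist");a=capture("wrist");pickle.dump((M,a),open("w7.pkl","wb"))
print(s["tcp_pos"].round(4),s["contact_force"].round(1),((s["tcp_pos"][:2]-B)@u*1e3).round(1),((s["tcp_pos"][:2]-B)@v*1e3).round(1),s["time_s"])
g=a.mean(2)
for c in (195,255,318):
    print("col",c,[(i+60,d,*[((onz(M,[(c,i+60.5)],z)[0,:2]-B)@u*1e3).round(1) for z in (.046,.062)]) for i,d in edges(g[60:150,c-3:c+4].mean(1),8)])
for row in (126,150): print("row",row,edges(g[row-1:row+2,120:390].mean(0),20)[:3],edges(g[row-1:row+2,120:390].mean(0),20)[-3:])
P=lambda c,rw,z:((onz(M,[(c,rw)],z)[0,:2]-B)@u*1e3).round(1)
print("lip",[(i+280,d,P(255,i+280.5,.057)) for i,d in edges(g[280:350,253:258].mean(1),12)])
E
python3 meas.py
```

```text
[0.5819 0.0058 0.0733] [-4.8 -1.9 -2.9] 15.7 0.4 14.175
col 195 [(76, -18, np.float64(-71.0), np.float64(-70.6)), (100, 11, np.float64(-59.0), np.float64(-59.7)), (104, 19, np.float64(-56.9), np.float64(-57.8)), (119, -11, np.float64(-49.1), np.float64(-50.7)), (122, 17, np.float64(-47.5), np.float64(-49.2)), (137, 18, np.float64(-39.4), np.float64(-41.9)), (146, 8, np.float64(-34.4), np.float64(-37.3))]
col 255 [(75, -10, np.float64(-71.4), np.float64(-71.0)), (83, 8, np.float64(-67.5), np.float64(-67.4)), (103, 33, np.float64(-57.4), np.float64(-58.2)), (106, -10, np.float64(-55.8), np.float64(-56.8)), (108, 11, np.float64(-54.8), np.float64(-55.9)), (115, 11, np.float64(-51.1), np.float64(-52.5)), (120, -10, np.float64(-48.5), np.float64(-50.1)), (135, -15, np.float64(-40.4), np.float64(-42.8)), (145, 19, np.float64(-34.9), np.float64(-37.8))]
col 318 [(74, -10, np.float64(-71.8), np.float64(-71.3)), (79, -10, np.float64(-69.4), np.float64(-69.1)), (82, 8, np.float64(-67.9), np.float64(-67.7)), (103, 18, np.float64(-57.3), np.float64(-58.1)), (118, -12, np.float64(-49.4), np.float64(-51.0)), (121, 14, np.float64(-47.8), np.float64(-49.5)), (136, 18, np.float64(-39.7), np.float64(-42.2)), (145, -15, np.float64(-34.8), np.float64(-37.7))]
row 126 [(32, 39)] [(32, 39)]
row 150 [(26, -24), (30, 23), (36, 25)] [(213, 35), (230, 24), (234, -32)]
lip [(298, 49, np.float64(56.7)), (329, -49, np.float64(79.6)), (341, -41, np.float64(88.9))]
```

Emit:
drive_tool(increments=[[[-0.2,-0.01,0,0,0],[-0.2,-0.02,0,0,0],[-0.2,-0.03,0,0,0],[-0.2,-0.03,0,0,0]]])

```text
time_s: 14.72
tcp_pos: [0.5856, 0.0052, 0.0732]
eef_rot: [-179.9, -0.3, 169.3]
contact_force: [-7.8, -0.2, -0.5]
gripper_width: 0.0556
gripper_force: 50.0
```

```bash
python3 meas.py | grep -v row
```

```text
[0.5856 0.0052 0.0732] [-7.8 -0.2 -0.5] 19.5 0.5 14.725
col 195 [(69, -17, np.float64(-70.7), np.float64(-70.0)), (75, -8, np.float64(-67.8), np.float64(-67.3)), (77, 10, np.float64(-66.8), np.float64(-66.4)), (95, 21, np.float64(-57.8), np.float64(-58.3)), (111, -12, np.float64(-49.6), np.float64(-50.8)), (119, 31, np.float64(-45.4), np.float64(-47.0)), (121, -16, np.float64(-44.3), np.float64(-46.0)), (137, 10, np.float64(-35.7), np.float64(-38.1)), (139, 11, np.float64(-34.6), np.float64(-37.1))]
col 255 [(69, -10, np.float64(-70.6), np.float64(-69.9)), (75, -8, np.float64(-67.7), np.float64(-67.2)), (77, 11, np.float64(-66.7), np.float64(-66.4)), (97, 34, np.float64(-56.7), np.float64(-57.3)), (108, 12, np.float64(-51.1), np.float64(-52.1)), (118, -17, np.float64(-45.8), np.float64(-47.4)), (122, 12, np.float64(-43.7), np.float64(-45.4)), (135, -13, np.float64(-36.7), np.float64(-39.0)), (145, 18, np.float64(-31.1), np.float64(-34.0))]
col 318 [(68, -10, np.float64(-71.0), np.float64(-70.2)), (73, -13, np.float64(-68.6), np.float64(-68.0)), (76, 12, np.float64(-67.1), np.float64(-66.7)), (94, 21, np.float64(-58.1), np.float64(-58.5)), (110, -10, np.float64(-49.9), np.float64(-51.1)), (120, 8, np.float64(-44.6), np.float64(-46.3)), (122, 9, np.float64(-43.6), np.float64(-45.3)), (136, 16, np.float64(-36.0), np.float64(-38.4)), (145, -17, np.float64(-31.0), np.float64(-33.9))]
lip [(297, 60, np.float64(59.7)), (328, -54, np.float64(82.5)), (341, -41, np.float64(92.5))]
```

Emit:
drive_tool(increments=[[[-0.2,-0.01,0,0,0],[-0.2,-0.02,0,0,0],[-0.2,-0.03,0,0,0],[-0.2,-0.04,0,0,0],[-0.2,-0.04,0,0,0]]])

```text
time_s: 15.4
tcp_pos: [0.5897, 0.0044, 0.0732]
eef_rot: [-179.9, -0.3, 169.3]
contact_force: [-10.0, 0.3, 1.7]
gripper_width: 0.0554
gripper_force: 50.0
```

```bash
python3 meas.py | grep -v row
```

```text
[0.5897 0.0044 0.0732] [-10.    0.3   1.7] 23.6 0.5 15.4
col 195 [(62, -16, np.float64(-70.0), np.float64(-68.9)), (68, -10, np.float64(-67.1), np.float64(-66.3)), (70, 12, np.float64(-66.2), np.float64(-65.4)), (87, 27, np.float64(-57.8), np.float64(-57.8)), (101, -10, np.float64(-50.7), np.float64(-51.4)), (112, 11, np.float64(-45.0), np.float64(-46.2)), (122, 10, np.float64(-39.7), np.float64(-41.4)), (137, 10, np.float64(-31.6), np.float64(-34.0)), (141, 12, np.float64(-29.4), np.float64(-32.0)), (146, 9, np.float64(-26.6), np.float64(-29.5))]
col 255 [(62, -10, np.float64(-69.9), np.float64(-68.9)), (68, -11, np.float64(-67.0), np.float64(-66.2)), (70, 13, np.float64(-66.1), np.float64(-65.4)), (90, 27, np.float64(-56.2), np.float64(-56.4)), (100, 11, np.float64(-51.1), np.float64(-51.8)), (112, -23, np.float64(-44.9), np.float64(-46.1)), (122, 12, np.float64(-39.6), np.float64(-41.3)), (135, -14, np.float64(-32.6), np.float64(-34.9)), (145, 20, np.float64(-27.1), np.float64(-29.9))]
col 318 [(61, -10, np.float64(-70.3), np.float64(-69.2)), (66, -11, np.float64(-67.9), np.float64(-67.0)), (69, 10, np.float64(-66.4), np.float64(-65.7)), (86, 27, np.float64(-58.1), np.float64(-58.1)), (99, -8, np.float64(-51.5), np.float64(-52.1)), (112, 26, np.float64(-44.8), np.float64(-46.0)), (114, -10, np.float64(-43.7), np.float64(-45.1)), (116, 13, np.float64(-42.7), np.float64(-44.1)), (120, -19, np.float64(-40.6), np.float64(-42.2)), (136, 19, np.float64(-31.9), np.float64(-34.3)), (145, -11, np.float64(-26.9), np.float64(-29.8))]
lip [(297, 57, np.float64(63.7)), (324, -71, np.float64(83.4)), (341, -41, np.float64(96.5))]
```

Emit:
drive_tool(increments=[[[-0.2,0.004,0,0.008,0],[-0.2,0.008,0,0.016,0],[-0.2,0.012,0,0.024,0],[-0.2,0.012,0,0.024,0]]], squeeze=25)

```text
time_s: 15.95
tcp_pos: [0.5891, 0.0046, 0.0715]
eef_rot: [-179.9, -0.2, 169.3]
contact_force: [-10.3, -0.4, 7.1]
gripper_width: 0.0558
gripper_force: 25.0
```

```bash
python3 meas.py | grep -v row
```

```text
[0.5891 0.0046 0.0715] [-10.3  -0.4   7.1] 23.0 0.6 15.95
col 195 [(63, -16, np.float64(-69.9), np.float64(-68.9)), (69, -10, np.float64(-67.1), np.float64(-66.4)), (71, 12, np.float64(-66.1), np.float64(-65.5)), (88, 28, np.float64(-57.8), np.float64(-58.0)), (104, -12, np.float64(-49.8), np.float64(-50.7)), (113, 10, np.float64(-45.1), np.float64(-46.4)), (122, 12, np.float64(-40.4), np.float64(-42.2)), (137, 18, np.float64(-32.4), np.float64(-34.9)), (146, 14, np.float64(-27.5), np.float64(-30.4))]
col 255 [(62, -9, np.float64(-70.3), np.float64(-69.3)), (68, -8, np.float64(-67.5), np.float64(-66.7)), (71, 11, np.float64(-66.1), np.float64(-65.4)), (91, 29, np.float64(-56.3), np.float64(-56.5)), (99, -8, np.float64(-52.2), np.float64(-52.9)), (102, 13, np.float64(-50.7), np.float64(-51.5)), (113, -21, np.float64(-45.1), np.float64(-46.4)), (122, 13, np.float64(-40.4), np.float64(-42.1)), (135, -14, np.float64(-33.4), np.float64(-35.8)), (145, 17, np.float64(-27.9), np.float64(-30.8))]
col 318 [(61, -10, np.float64(-70.7), np.float64(-69.6)), (68, -10, np.float64(-67.4), np.float64(-66.6)), (70, 13, np.float64(-66.4), np.float64(-65.8)), (87, 26, np.float64(-58.1), np.float64(-58.2)), (103, -11, np.float64(-50.1), np.float64(-51.0)), (113, 22, np.float64(-45.0), np.float64(-46.3)), (117, 16, np.float64(-42.9), np.float64(-44.4)), (121, -20, np.float64(-40.8), np.float64(-42.5)), (136, 22, np.float64(-32.8), np.float64(-35.2)), (145, -12, np.float64(-27.8), np.float64(-30.8))]
lip [(297, 57, np.float64(61.9)), (327, -63, np.float64(83.7)), (341, -41, np.float64(94.4))]
```

Emit:
drive_tool(increments=[[[-0.2,0,0,0,0],[-0.2,0,0,0.008,0],[-0.2,0.005,0,0.016,0],[-0.2,0.01,0,0.02,0],[-0.2,0.01,0,0.02,0]]], squeeze=14)

```text
time_s: 16.62
tcp_pos: [0.5882, 0.0049, 0.0688]
eef_rot: [-179.9, -0.2, 169.3]
contact_force: [-8.4, -1.2, 4.4]
gripper_width: 0.0558
gripper_force: 14.0
```

```bash
python3 meas.py | grep -v lip; python3 - <<'E'
from h import *
import pickle
for n in ("w6","w7"):
    M,a=pickle.load(open(n+".pkl","rb"));g=a.mean(2)
    for row in (124,126,128,130): 
        L=g[row,140:190].astype(int); R=g[row,325:365].astype(int); print(n,row,L.tolist()[::2],R.tolist()[::2])
E
```

```text
[0.5882 0.0049 0.0688] [-8.4 -1.2  4.4] 22.0 0.6 16.625
col 195 [(64, -15, np.float64(-70.3), np.float64(-69.3)), (70, -9, np.float64(-67.4), np.float64(-66.8)), (72, 10, np.float64(-66.5), np.float64(-65.9)), (90, 26, np.float64(-57.8), np.float64(-58.0)), (105, -10, np.float64(-50.4), np.float64(-51.3)), (116, 10, np.float64(-44.8), np.float64(-46.2)), (122, 13, np.float64(-41.7), np.float64(-43.4)), (132, 24, np.float64(-36.4), np.float64(-38.7)), (135, -13, np.float64(-34.8), np.float64(-37.2)), (146, 16, np.float64(-28.9), np.float64(-31.9))]
col 255 [(64, -10, np.float64(-70.2), np.float64(-69.2)), (70, -11, np.float64(-67.4), np.float64(-66.7)), (72, 13, np.float64(-66.4), np.float64(-65.8)), (93, 32, np.float64(-56.3), np.float64(-56.6)), (104, 12, np.float64(-50.8), np.float64(-51.7)), (115, -20, np.float64(-45.2), np.float64(-46.6)), (121, 17, np.float64(-42.1), np.float64(-43.8)), (134, -15, np.float64(-35.3), np.float64(-37.6)), (145, 19, np.float64(-29.4), np.float64(-32.3)), (147, -19, np.float64(-28.3), np.float64(-31.3))]
col 318 [(63, -12, np.float64(-70.5), np.float
[... 1690 characters left out ...]
 139]
w7 126 [89, 100, 128, 222, 226, 219, 149, 106, 177, 177, 176, 176, 175, 176, 175, 175, 175, 175, 174, 174, 174, 175, 174, 174, 175] [173, 173, 172, 172, 172, 174, 173, 171, 176, 176, 175, 175, 175, 168, 155, 175, 171, 155, 124, 134]
w7 128 [87, 95, 99, 221, 225, 221, 147, 108, 173, 177, 175, 175, 176, 176, 173, 174, 174, 173, 174, 174, 174, 174, 173, 174, 173] [175, 174, 174, 174, 175, 174, 174, 174, 177, 176, 175, 175, 176, 173, 157, 175, 169, 158, 114, 128]
w7 130 [89, 94, 90, 223, 223, 219, 147, 129, 168, 176, 176, 175, 175, 175, 174, 174, 175, 174, 174, 174, 175, 174, 174, 174, 174] [176, 175, 175, 175, 175, 175, 176, 176, 176, 176, 175, 176, 176, 153, 161, 173, 170, 135, 110, 127]
```

Emit:
drive_tool(increments=[[[-0.2,0,0,0.006,0],[-0.2,0,0,0.012,0],[-0.2,0,0,0.018,0],[-0.2,0,0,0.018,0]]])

```text
time_s: 17.18
tcp_pos: [0.5877, 0.0049, 0.0664]
eef_rot: [-179.9, -0.2, 169.3]
contact_force: [-9.7, -0.4, 3.6]
gripper_width: 0.0558
gripper_force: 14.0
```

```bash
cat >> meas.py <<'E'
res=[]
for row in range(124,133,2):
    p=gaussian_filter1d(g[row],0.7); 
    L=max(range(145,165),key=lambda i:p[i+1]-p[i]); R=min(range(344,362),key=lambda i:p[i+1]-p[i]); res.append((row,L,R))
print("sides",res)
for z in (.050,.054,.058,.062):
    P=onz(M,[(res[0][1]+.5,res[0][0]),(res[0][2]+.5,res[0][0])],z); print(z,np.linalg.norm(P[1]-P[0]).round(4))
E
python3 meas.py | egrep -v "lip|row"
```

```text
[0.5877 0.0049 0.0664] [-9.7 -0.4  3.6] 21.6 0.6 17.175
col 195 [(65, -15, np.float64(-70.1), np.float64(-69.2)), (71, -11, np.float64(-67.3), np.float64(-66.7)), (73, 13, np.float64(-66.4), np.float64(-65.8)), (91, 25, np.float64(-57.8), np.float64(-58.1)), (106, -9, np.float64(-50.5), np.float64(-51.4)), (117, 13, np.float64(-44.9), np.float64(-46.4)), (122, 13, np.float64(-42.4), np.float64(-44.1)), (130, 24, np.float64(-38.3), np.float64(-40.4)), (135, -25, np.float64(-35.6), np.float64(-38.0)), (147, -13, np.float64(-29.3), np.float64(-32.3))]
col 255 [(64, -9, np.float64(-70.5), np.float64(-69.6)), (71, -8, np.float64(-67.3), np.float64(-66.6)), (73, 11, np.float64(-66.3), np.float64(-65.8)), (94, 32, np.float64(-56.3), np.float64(-56.7)), (105, 13, np.float64(-50.9), np.float64(-51.8)), (116, -19, np.float64(-45.4), np.float64(-46.8)), (121, 19, np.float64(-42.8), np.float64(-44.5)), (134, -18, np.float64(-36.1), np.float64(-38.4)), (145, 18, np.float64(-30.3), np.float64(-33.2)), (147, -18, np.float64(-29.2), np.float64(-32.2))]
col 318 [(64, -12, np.float64(-70.4), np.float64(-69.5)), (70, -10, np.float64(-67.6), np.float64(-66.9)), (72, 10, np.float64(-66.7), np.float64(-66.1)), (90, 24, np.float64(-58.1), np.float64(-58.4)), (107, -11, np.float64(-49.8), np.float64(-50.8)), (117, 16, np.float64(-44.8), np.float64(-46.3)), (119, -8, np.float64(-43.7), np.float64(-45.4)), (122, 9, np.float64(-42.2), np.float64(-44.0)), (135, 20, np.float64(-35.5), np.float64(-37.9)), (144, -14, np.float64(-30.7), np.float64(-33.6))]
sides [(124, 155, 350), (126, 155, 350), (128, 156, 360), (130, 156, 350), (132, 156, 359)]
0.05 0.099
0.054 0.0966
0.058 0.0942
0.062 0.0918
```

Emit:
drive_tool(increments=[[[-0.2,0,0,0.006,0],[-0.2,0,0,0.012,0],[-0.2,0,0,0.018,0],[-0.2,0,0,0.018,0]]])

```text
time_s: 17.73
tcp_pos: [0.5875, 0.0048, 0.0644]
eef_rot: [-179.9, -0.3, 169.3]
contact_force: [-10.6, 0.1, 6.5]
gripper_width: 0.0557
gripper_force: 14.0
```

```bash
python3 meas.py | egrep -v "lip|row|col 195|col 318"
```

```text
[0.5875 0.0048 0.0644] [-10.6   0.1   6.5] 21.3 0.5 17.725
col 255 [(65, -10, np.float64(-70.2), np.float64(-69.3)), (71, -10, np.float64(-67.4), np.float64(-66.8)), (73, 13, np.float64(-66.5), np.float64(-65.9)), (94, 31, np.float64(-56.6), np.float64(-57.0)), (103, -8, np.float64(-52.2), np.float64(-53.0)), (106, 13, np.float64(-50.7), np.float64(-51.7)), (117, -21, np.float64(-45.3), np.float64(-46.8)), (121, 16, np.float64(-43.3), np.float64(-45.0)), (134, -15, np.float64(-36.6), np.float64(-38.9)), (145, 19, np.float64(-30.8), np.float64(-33.7)), (147, -19, np.float64(-29.8), np.float64(-32.8))]
sides [(124, 154, 349), (126, 149, 349), (128, 157, 349), (130, 157, 361), (132, 157, 348)]
0.05 0.0979
0.054 0.0954
0.058 0.093
0.062 0.0906
```

Emit:
drive_tool(increments=[[[-0.2,0.015,0,0,0],[-0.2,0.03,0,0,0],[-0.2,0.045,0,0,0],[-0.2,0.06,0,0,0],[-0.2,0.06,0,0,0]]], squeeze=20)

```text
time_s: 18.4
tcp_pos: [0.5817, 0.0062, 0.0645]
eef_rot: [-179.9, -0.1, 169.3]
contact_force: [-6.3, -2.0, 2.2]
gripper_width: 0.0558
gripper_force: 20.0
```

Emit:
drive_tool(increments=[[[-0.2,0.01,0,0,0],[-0.2,0.02,0,0,0],[-0.2,0.03,0,0,0],[-0.2,0.04,0,0,0],[-0.2,0.04,0,0,0]]])

```text
time_s: 19.02
tcp_pos: [0.5791, 0.0074, 0.0648]
eef_rot: [-180.0, 0.1, 169.4]
contact_force: [0.6, -5.9, -5.0]
gripper_width: 0.0556
gripper_force: 20.0
```

```bash
python3 meas.py | egrep -v "lip|row"
```

```text
[0.5791 0.0074 0.0648] [ 0.6 -5.9 -5. ] 12.6 1.4 19.025
col 195 [(80, -15, np.float64(-71.9), np.float64(-71.8)), (105, 12, np.float64(-59.9), np.float64(-61.0)), (110, 17, np.float64(-57.5), np.float64(-58.7)), (125, -13, np.float64(-49.9), np.float64(-51.9)), (134, 17, np.float64(-45.3), np.float64(-47.7)), (136, -9, np.float64(-44.3), np.float64(-46.8)), (145, 12, np.float64(-39.5), np.float64(-42.5)), (147, -14, np.float64(-38.5), np.float64(-41.6))]
col 255 [(80, -10, np.float64(-71.9), np.float64(-71.7)), (107, 32, np.float64(-58.9), np.float64(-60.0)), (111, -12, np.float64(-56.9), np.float64(-58.2)), (113, 12, np.float64(-55.9), np.float64(-57.3)), (119, -9, np.float64(-52.9), np.float64(-54.6)), (122, 12, np.float64(-51.4), np.float64(-53.2)), (134, -17, np.float64(-45.3), np.float64(-47.7)), (145, 16, np.float64(-39.5), np.float64(-42.5)), (147, -13, np.float64(-38.4), np.float64(-41.5))]
col 318 [(79, -11, np.float64(-72.3), np.float64(-72.1)), (84, -9, np.float64(-69.9), np.float64(-70.0)), (104, 9, np.float64(-60.3), np.float64(-61.3)), (109, 18, np.float64(-57.9), np.float64(-59.1)), (123, -10, np.float64(-50.8), np.float64(-52.7)), (134, 22, np.float64(-45.2), np.float64(-47.6)), (144, -14, np.float64(-39.9), np.float64(-42.9))]
sides [(124, 153, 349), (126, 154, 349), (128, 157, 348), (130, 157, 348), (132, 154, 348)]
0.05 0.0984
0.054 0.0959
0.058 0.0935
0.062 0.091
```

Emit:
drive_tool(increments=[[[0.7,0,-0.006,0,0],[0.7,0,-0.006,0,0],[0.7,0,-0.006,0,0]]])

```text
time_s: 19.45
tcp_pos: [0.5787, 0.0075, 0.0652]
eef_rot: [180.0, 0.1, 169.4]
contact_force: [0.1, 0.2, 0.7]
gripper_width: 0.0737
gripper_force: 0.0
```

Emit:
drive_tool(increments=[[[0.7,0,0,-0.2,0],[0.7,0,0,-0.5,0],[0.7,0,0,-0.9,0],[0.7,0,0,-1,0],[0.7,0,0,-1,0]]])

```text
time_s: 20.08
tcp_pos: [0.5786, 0.0074, 0.1857]
eef_rot: [179.9, 0.1, 169.3]
contact_force: [-0.4, 0.1, -1.5]
gripper_width: 0.0745
gripper_force: 0.0
```

```bash
python3 - <<'E'
from h import *
import pickle
s=r.get_state();M=cam("wrist");a=capture("wrist");pickle.dump((M,a),open("w8.pkl","wb"))
print(s["tcp_pos"].round(4),s["contact_force"].round(1),s["time_s"])
u=np.array([.983,-.184]);v=np.array([.184,.983]);B=np.array([.5664,.0083])
from scipy.ndimage import gaussian_filter1d
g=a.mean(2)
P=lambda x,y,z:[*(B+x*1e-3*u+y*1e-3*v),z*1e-3]
for n,p in dict(front=P(-56,0,50),post=P(-58,30,62),back=P(60,0,50),L=P(0,-49,50),R=P(0,49,50)).items():print(n,proj(M,p)[0].round(1))
for y in (-42,-30,-15,0,15,30,42):
    xs=np.arange(-80,70,0.5); q=proj(M,[P(x,y,50) for x in xs]); val=cv2.remap(g.astype(np.float32),q[:,0:1].astype(np.float32),q[:,1:2].astype(np.float32),1).ravel()
    d=np.diff(gaussian_filter1d(val,1.5)); print(y,[(xs[i],int(d[i]*2)) for i in range(1,len(d)-1) if abs(d[i])>4 and abs(d[i])>=max(abs(d[i-1]),abs(d[i+1])) and (xs[i]<-40 or xs[i]>35)])
for x in (-20,-10,20):
    ys=np.arange(-65,65,.5); q=proj(M,[P(x,y,50) for y in ys]); val=cv2.remap(g.astype(np.float32),q[:,0:1].astype(np.float32),q[:,1:2].astype(np.float32),1).ravel()
    d=np.diff(gaussian_filter1d(val,1.5)); print("x",x,[(ys[i],int(d[i]*2)) for i in range(1,len(d)-1) if abs(d[i])>4 and abs(d[i])>=max(abs(d[i-1]),abs(d[i+1])) and abs(ys[i])>40])
E
```

```text
[0.5786 0.0074 0.1857] [-0.4  0.1 -1.5] 20.075
front [252.3 101.8]
post [288.7 100. ]
back [252.7 225. ]
L [198.9 165.2]
R [306.  164.9]
-42 [(np.float64(-72.5), -12), (np.float64(-56.5), 24), (np.float64(-52.0), 35), (np.float64(51.5), -25), (np.float64(59.5), 26)]
-30 [(np.float64(-72.5), -14), (np.float64(-59.0), 44), (np.float64(-45.5), -37), (np.float64(-40.5), 34), (np.float64(40.0), 21), (np.float64(42.5), -14), (np.float64(45.5), 14), (np.float64(49.5), -31), (np.float64(53.0), 14), (np.float64(55.5), 12), (np.float64(59.5), 32)]
-15 [(np.float64(-72.5), 11), (np.float64(-59.0), 30), (np.float64(-56.5), 17), (np.float64(-54.5), -21), (np.float64(-52.0), 30), (np.float64(-46.0), -23), (np.float64(-42.5), -15), (np.float64(-40.5), 21), (np.float64(38.5), 16), (np.float64(41.5), 8), (np.float64(44.5), -9), (np.float64(49.5), -31), (np.float64(56.0), 12), (np.float64(59.5), 30)]
0 [(np.float64(-70.5), -12), (np.float64(-59.0), 27), (np.float64(-54.5), -11), (np.float64(-52.0), 34), (np.float64(-46.0), -42), (np.float64(-43.5), -8), (np.float64(-40.5), 37), (np.float64(38.5), -8),
[... 966 characters left out ...]
6.0), 10), (np.float64(59.5), 29)]
x -20 [(np.float64(-62.5), -19), (np.float64(-50.0), 49), (np.float64(-47.5), 15), (np.float64(-42.0), -36), (np.float64(41.5), -19), (np.float64(43.5), 19), (np.float64(49.5), -39)]
x -10 [(np.float64(-62.0), -15), (np.float64(-50.0), 53), (np.float64(-48.0), 15), (np.float64(-41.5), -24), (np.float64(41.0), -34), (np.float64(43.0), 40), (np.float64(49.0), -38), (np.float64(56.0), -9), (np.float64(62.5), 10)]
x 20 [(np.float64(-58.5), 9), (np.float64(-52.0), -8), (np.float64(-49.5), 38), (np.float64(-48.0), 31), (np.float64(-41.5), -31), (np.float64(41.5), -25), (np.float64(43.5), 25), (np.float64(49.5), -51), (np.float64(52.0), 8), (np.float64(58.0), -8)]
```

```bash
python3 -c "
from plant import job
print(job.close_job())"
```

```text
the job is handed in; nothing more can be done
None
```

I closed the basket with the longer lid and handed the job in; the hand-in gave no verdict. In the last wrist image the lid lies flat, with its front edge under both catches and its back edge under the lip.

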